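Hold the reference slide flush on the fluorometer's sloped face

TASK

Do the fluorometer's daily check: take the green reference slide out of its case by the handle, tilt it to the slope of the reading face and press it gently flush on the black sprung seal, lengthways up the slope and centred over the dark window, so that no light gets in. Hold it still there for the reading of two seconds and finish still gripping it and pressing it flush: do not let go or put it down. Do not force the clamped head out of its tilt, and leave the other slides and everything else on the bench where they are.

Things in the scene. Friction and masses are not known exactly. Their poses are not given: they have to be found in the camera images.
- green_slide: green reference slide, the one to hold on the reading face: black holder 84 x 34 x 6 mm with green top panel; in its middle an upright green handle, 34 mm lengthways, 12 mm thick across, from 6 to 38 mm above the underside. About 60 g, in a pocket of the case. Origin: centre of the underside; x lengthways, y across (through the handle's 12 mm), z up. Its two ends are alike.
- orange_slide: orange reference slide, stays in the case: black holder 84 x 34 x 6 mm with orange top panel; in its middle an upright orange handle, 34 mm lengthways, 12 mm thick across, from 6 to 38 mm above the underside. About 60 g, in a pocket of the case. Origin: centre of the underside; x lengthways, y across (through the handle's 12 mm), z up. Its two ends are alike.
- red_slide: red reference slide, stays in the case: black holder 84 x 34 x 6 mm with red top panel; in its middle an upright red handle, 34 mm lengthways, 12 mm thick across, from 6 to 38 mm above the underside. About 60 g, in a pocket of the case. Origin: centre of the underside; x lengthways, y across (through the handle's 12 mm), z up. Its two ends are alike.
- case: black slide case, open and fixed. Grey insert 112 x 246 mm, 14 mm high, three 5 mm deep pockets 72 mm apart along y, slides lengthways along x in any order; a lying slide's underside is 9 mm, its handle's top 47 mm above the bench; rim 18 mm high; the empty lid, 22 mm high, lies open on the +x side up to 180 mm from the origin. Origin: under the insert's middle, at bench height.
- reader: surface fluorometer, white, fixed: base 225 x 175 x 46 mm with display and blue keys in front (its -x), grey yoke 160 mm wide (clamp knob on its +y side reaches 102 mm out) carrying the white tilting head, 130 x 126 mm. Origin: on the bench under the head's tilt axis, which runs along y 105 mm above the bench.
- window (a point): middle of the dark reading window (46 x 19 mm, long side up the slope), level with the top of the flat black seal frame round it (104 x 56 mm, lengthways up the slope, 5 mm proud of the head). The frame is sprung: pressed, it gives straight in by up to 3 mm, 2.5 N per mm, 7 to 9 N at its stop. x points up the slope, y across it, z straight out of the face, 35 mm from the tilt axis.
- head (a joint): tilt of the reading face from level, rad, rising away from the reader's front; clamped at about 0.17 to 0.42, different each time, must not be shifted.
- dust_cap: the window's black rubber dust cap, 30 x 62 x 18 mm, lying in front of the reader; origin under its middle. Leave alone.
- plate: blue plate of white-capped tubes, 127 x 85 x 20 mm; origin under its middle. Leave alone.
- tube_box: blue tube box with clear lid, 137 x 137 x 54 mm; origin under its middle. Leave alone.
- pipette: white pipette lying along its x, 270 mm long, 30 mm high; origin under its middle. Leave alone.
- cleaner: small white bottle with blue cap, 38 mm across, 105 mm tall; origin under its middle. Leave alone.
- marker: black and blue marker pen lying along its x, 135 mm long, 17 mm thick; origin under its middle. Leave alone.

How it is judged (in metres and radians):
On the way, in this order (a step that is already met when the one before it is completed fails the run):
1. the green slide is gripped and lifted clear of the case (z of green_slide in the frame of case above 0.04 m and contact force between green_slide and the fingers above 2 N and contact force between green_slide and case below 0.1 N and contact force between green_slide and head below 0.1 N), for 0.2 s.
2. the green slide is held still and flush on the seal over the window for one and a half seconds (angle between the z axis of green_slide and the z axis of window, either way round below 0.03 rad and angle between the x axis of green_slide and the x axis of window, either way round below 0.1 rad and z of green_slide in the frame of window between -0.006 and 0.002 m and x of green_slide in the frame of window between -0.015 and 0.015 m and y of green_slide in the frame of window between -0.006 and 0.006 m and contact force between green_slide and head between 1.5 and 35 N and contact force between green_slide and the fingers above 2 N and linear speed of green_slide below 0.02 m/s), for 1.5 s.
At the end, for the whole second after the job is handed in: Green slide still gripped, at rest, pressed on the seal with 1.5 to 35 N, within 0.03 rad of parallel, 2 mm above to 6 mm below the free seal top, lengthways within 0.1 rad, centred within 15 mm along and 6 mm across the slope; head tilt unchanged (3 mm), no bystander moved over 20 mm (all of step 2 and distance of each of orange_slide, red_slide, dust_cap, plate, tube_box, pipette, cleaner, marker from where it was at the start of the episode below 0.02 m and distance of window from where it was at the start of the episode below 0.003 m); the arm keeps its last pose, push and grip.
It fails at once if the slide is rammed onto the head with more than 45 N (contact force between green_slide and head above 45 N).
It fails at once if the clamped head is forced from its tilt (distance of window from where it was at the start of the episode above 0.004 m).
It fails at once if another slide is disturbed (distance of any of orange_slide, red_slide from where it was at the start of the episode above 0.02 m).
It fails at once if something else on the bench is knocked away (distance of any of dust_cap, plate, tube_box, pipette, cleaner, marker from where it was at the start of the episode above 0.03 m).
It also fails if it takes over 45 s, if anything falls off the work surface, if the arm or the gripper's body presses on something with over 40 N, if the wrist force passes 120 N, or if a joint passes its speed limit or range.

ROBOT

A 6-joint arm with a two-finger parallel gripper is mounted at the origin on the work surface. World frame = base frame: x ahead of the robot, y to its left, z up, the work surface at z = 0. Lengths are in m, angles in degrees, forces in N, time in s.
With the tool pointing down it reaches from about 0.4 to 0.825 m from the base axis. Payload 7 kg.
Tool frame: the origin (TCP) lies between the finger pads; the fingertips stand ctrl.nose_length ahead of it and the grasp point (between the pads) lies 2 mm behind it (ctrl.nose_length is the distance from the TCP to the fingertips, in m); z points along the fingers, y is the line along which they close (so a half turn about z gives the same grasp; the last joint's range is limited). The gripper opens to 88 mm and grips with 3 to 60 N. Pads are 19 mm wide; open, the fingers measure 130 mm over their backs; the gripper's body (78 mm by 193 mm) begins 47 mm behind the grasp point.
Start: joints at [88.585, 20.546, 0.682, 0, -70.136, -16.507], TCP at [0.208, 0.642, 0.244] pointing down, gripper open.
Joint ranges: [-176.03, 176.03], [-82.01, 121.73], [-58.28, 71.71], [-173.87, 95.51], [-174.79, -0.11], [-173.66, 173.66]. Speed limits (degrees/s): [136.94, 136.94, 172.46, 180, 180, 180].

INTERFACE

Orientations are given as [roll, pitch, yaw] about the fixed x, y, z axes, in that order (R = Rz(yaw) Ry(pitch) Rx(roll)).
In Python, from plant import ctrl gives the robot as it stands.
- The arm moves only by the tool apply_moves, never from a script. Its argument "commands" is a list of rows, each a list of 3 entries, a list of its own where there are three numbers: the shift along the world's x, y, z in cm, then the turn about the world's z in rad, then the closure, from 0 (fully open) to 1 (shut). In form: [[[x, y, z], turn, jaw], ...]. A call has 1 to 20 rows; each row is the pose to reach, as a shift and turn from the pose commanded when the call began; what a row does not reach only later rows make up. A row lasts 1/12 s, in which the tool goes at most 41.7 mm and 7.16 degrees, less where a joint would pass 70% of its speed; a pose out of reach is approached as far as the arm can. A call with a gripper value outside its range is refused whole. The fingers move at their own pace and stop on an object; the grip force is fixed at half the most. Time passes only in rows, so rows that repeat a pose let the fingers close. It gives the time, the measured TCP pose, the force, the opening and the grip force at its end, in the units of the state.
- ctrl.get_obs(): the state, without advancing time (a new reading comes with each control period).
- ctrl.snapshot(name): name is "scene" or "top"; returns a dict with "img" (420x560x3 uint8, red, green, blue), "fx", "fy", "cx", "cy" (pixels), "T" (4x4, takes a point from camera to world coordinates). Camera axes: x right, y up, looking along -z (the intrinsics and any distortion apply to the point x, -y, -z); pixel columns grow to the right and rows downward; lengths in m; the calibration is good to about 2 mm. A picture is of the moment at which its call begins. There is no depth.
- ctrl.close_job(): hands the job in; it is judged then, once.
Trained networks look in a picture, given as the dict that the camera call returned (one of the last four; its "shot" number tells which), for a name from the list of things; names that differ only in an ending like _2 or _b are one class to them, and where a whole thing is asked for, a point or a joint stands for the part that bears it (a point fixed in the world has none). Each returns a list of dicts, best first, with "score" (0 to 1); they miss things now and then, are a little off and sometimes report something else, mostly with a low value. They report only what shows in the picture. A call takes as long as a camera call.
- ctrl.search_frame(picture, target): "at" ([column, row] in pixels, amid what is visible of it).
- ctrl.spot_point(picture, target): "at" ([column, row] in pixels: a listed point, or the origin of a listed thing).
The state is a dict: "clock": time; "joint_pos": joint angles; "qvel": joint speeds; "tau": joint torques, N m; "tool_pos": TCP position; "orientation": TCP orientation; "force": force on the tool from outside, world axes, zero at the start; "moment": the same for the moment, N m; "opening": finger opening in m; "gripper_force": force on a finger pad.
Only numpy, scipy, OpenCV 4.12 (cv2) and the standard library are available. Lean on these libraries where they do the work, as an engineer would, in place of code of your own. Each camera call takes 0.05 s, during which the arm holds its last target. There are 200 camera calls.

## Working session

There is one attempt and no reset: what is moved stays moved. The work goes in short steps, Python scripts to look and compute and a tool call to move; the robot and the scene stay as the last step left them, time stands still between calls to the robot, and variables do not carry over. Pictures are saved under pics/ and viewed, at most 10 in all, crops included, and the job is handed in when it is done.

Besides the shell and the picture viewer there is one more tool, called after ">>>" by a JSON object that holds its "method" and its "body", one argument or row to a line. apply_moves: Moves the arm, as the interface text tells. Its arguments: {"type":"object","properties":{"commands":{"type":"array"}},"required":["commands"]}

```bash
mkdir -p pics; cat > h.py <<'E'
import numpy as np, cv2
from plant import ctrl
def ray(p,uv):
    d=np.array([(uv[0]-p["cx"])/p["fx"],-(uv[1]-p["cy"])/p["fy"],-1.0]); T=np.array(p["T"])
    d=T[:3,:3]@d; return T[:3,3],d/np.linalg.norm(d)
def atz(p,uv,z):
    o,d=ray(p,uv); return o+d*(z-o[2])/d[2]
def proj(p,X):
    T=np.array(p["T"]); c=T[:3,:3].T@(np.asarray(X)-T[:3,3])
    return np.array([p["cx"]+p["fx"]*c[0]/-c[2],p["cy"]-p["fy"]*c[1]/-c[2]])
def tri(p,a,q,b):
    A=np.zeros((3,3));r=np.zeros(3)
    L=[ray(p,a),ray(q,b)]
    for o,d in L:
        P=np.eye(3)-np.outer(d,d);A+=P;r+=P@o
    X=np.linalg.solve(A,r)
    return X,[round(1e3*np.linalg.norm((np.eye(3)-np.outer(d,d))@(X-o)),1) for o,d in L]
def save(p,n): cv2.imwrite("pics/"+n,cv2.cvtColor(p["img"],cv2.COLOR_RGB2BGR))
E
python3 - <<'E'
from h import *
np.set_printoptions(precision=4,suppress=True)
s=ctrl.snapshot("scene");t=ctrl.snapshot("top");save(s,"s0.png");save(t,"t0.png")
print([k for k in s]); print(np.array(s["T"]),np.array(t["T"]),s["fx"],t["fx"])
for n in ["green_slide","orange_slide","red_slide","case","reader","window","dust_cap","plate","tube_box","pipette","cleaner","marker"]:
    for nm,p in(("s",s),("t",t)):
        print(n,nm,[(np.round(d["at"],1).tolist(),round(d["score"],2)) for d in ctrl.spot_point(p,n)[:2]])
print(ctrl.get_obs(),ctrl.nose_length)
E
```

```text
['img', 'fx', 'fy', 'cx', 'cy', 'T', 'shot']
[[ 0.6779 -0.5384  0.5006  1.5482]
 [ 0.7351  0.4883 -0.4703 -0.9097]
 [ 0.0088  0.6868  0.7268  1.5057]
 [ 0.      0.      0.      1.    ]] [[ 0.0576  0.9753 -0.2134  0.3376]
 [-0.9983  0.0566 -0.0109 -0.0128]
 [ 0.0015  0.2137  0.9769  1.2919]
 [ 0.      0.      0.      1.    ]] 523.5163262093937 411.1015017302672
green_slide s [([248.9, 238.2], 0.65)]
green_slide t [([315.3, 231.7], 0.63)]
orange_slide s [([221.2, 261.7], 0.62)]
orange_slide t [([362.4, 230.3], 0.85)]
red_slide s [([231.0, 251.3], 0.45)]
red_slide t [([337.0, 230.0], 0.69)]
case s [([232.6, 252.0], 0.79)]
case t [([338.7, 231.8], 0.75), ([117.9, 221.6], 0.75)]
reader s [([297.3, 202.4], 0.85), ([307.5, 257.2], 0.32)]
reader t [([226.8, 226.5], 0.78), ([314.0, 230.6], 0.6)]
window s [([298.6, 173.4], 0.92)]
window t [([225.3, 225.7], 0.86), ([284.3, 170.5], 0.74)]
dust_cap s [([260.1, 189.1], 0.64)]
dust_cap t [([339.0, 234.3], 0.74), ([239.2, 280.1], 0.71)]
plate s [([327.7, 139.2], 0.71)]
plate t [([98.1, 278.7], 0.65)]
tube_box s [([358.0, 160.1], 0.8)]
tube_box t [([117.0, 220.4], 0.63), ([272.9, 291.2], 0.43)]
pipette s [([154.1, 309.4], 0.77)]
pipette t [([447.1, 230.1], 0.86), ([239.5, 278.1], 0.6)]
cleaner s [([306.9, 256.8], 0.68)]
cleaner t [([338.6, 233.6], 0.67), ([284.9, 167.8], 0.45)]
marker s [([220.4, 259.8], 0.71), ([238.9, 195.8], 0.4)]
marker t [([271.7, 291.1], 0.67)]
{'clock': 1.3, 'joint_pos': array([ 88.586 ,  20.547 ,   0.6824,   0.0002, -70.1367, -16.5064]), 'qvel': array([-0.0589, -0.0678, -0.0179,  0.0135, -0.0611, -0.0603]), 'tau': array([ -0.001 , -58.2386,  29.3304,   7.0026,   0.0124,  -0.    ]), 'tool_pos': array([0.2077, 0.6422, 0.2436]), 'orientation': array([179.9989,  -0.0005, -17.9204]), 'force': array([-0.0384, -0.1922, -0.1351]), 'moment': array([ 0.0426, -0.0058, -0.007 ]), 'gripper_force': 0.0, 'opening': 0.0876273574782507} 0.017
```

View images.

```bash
python3 - <<'E'
import cv2
s=cv2.imread("pics/s0.png");t=cv2.imread("pics/t0.png")
cv2.imwrite("pics/s1.png",cv2.resize(s[120:320,130:390],None,fx=3,fy=3,interpolation=cv2.INTER_CUBIC))
cv2.imwrite("pics/t1.png",cv2.resize(t[150:320,190:390],None,fx=3.5,fy=3.5,interpolation=cv2.INTER_CUBIC))
E
```

```text
(no output)
```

View pics/s1.png

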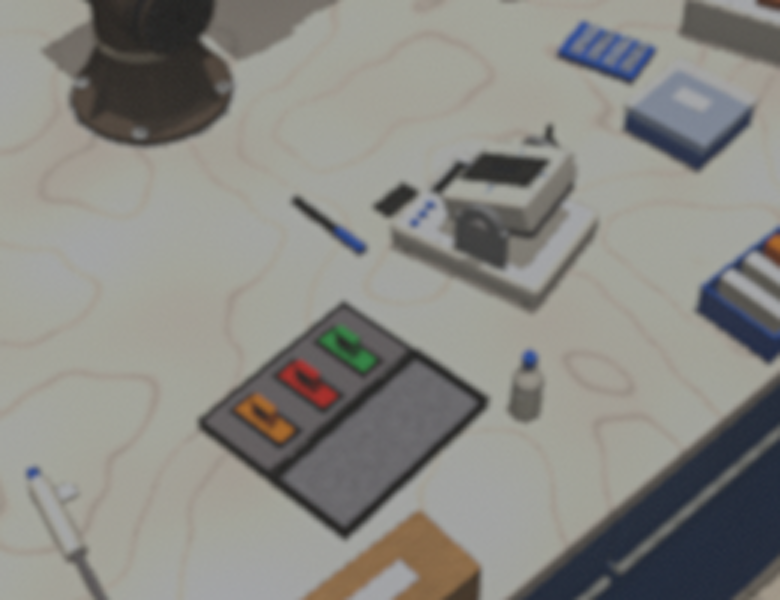

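View pics/t1.png

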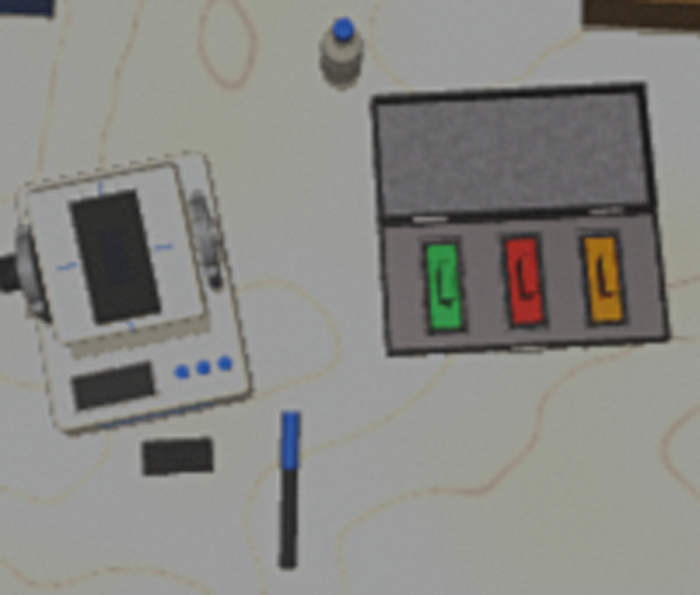

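View pics/t0.png

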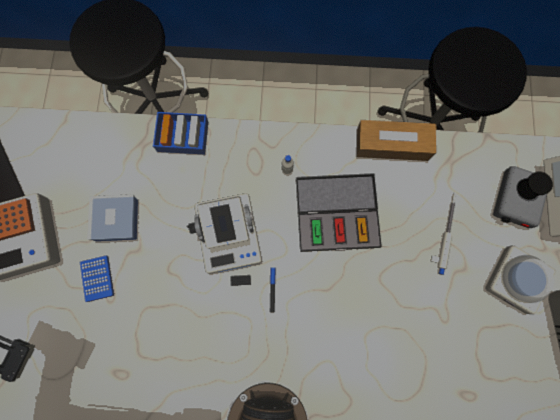

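```bash
cat > m.py <<'E'
from h import *
import pickle
from scipy.optimize import least_squares
np.set_printoptions(precision=4,suppress=True)
def quad(img,c,hw=40,thr=62):
    x0,y0=int(c[0]-hw),int(c[1]-hw); k=4
    g=cv2.resize(cv2.cvtColor(img[y0:y0+2*hw,x0:x0+2*hw],cv2.COLOR_RGB2GRAY),None,fx=k,fy=k,interpolation=cv2.INTER_CUBIC)
    m=(g<thr).astype(np.uint8); m=cv2.morphologyEx(m,cv2.MORPH_CLOSE,np.ones((9,9)));m=cv2.morphologyEx(m,cv2.MORPH_OPEN,np.ones((17,17)))
    n,l,st,ce=cv2.connectedComponentsWithStats(m)
    i=l[int(hw*k),int(hw*k)]
    mm=(l==i).astype(np.uint8)
    co=max(cv2.findContours(mm,cv2.RETR_EXTERNAL,cv2.CHAIN_APPROX_NONE)[0],key=cv2.contourArea)
    hull=cv2.convexHull(co)
    for e in np.arange(2,40,1.):
        a=cv2.approxPolyDP(hull,e,True)
        if len(a)<=4:break
    return (a[:,0]+0.5)/k-0.5+[x0,y0], i, cv2.contourArea(co)/k/k
E
python3 - <<'E'
from m import *
s=ctrl.snapshot("scene");t=ctrl.snapshot("top");pickle.dump((s,t),open("st.pkl","wb"))
W,r=tri(s,(298.6,173.4),t,(224.5,224.7));print("win tri",W,r)
G,r=tri(s,(248.9,238.2),t,(315.3,231.7));print("green",G,r)
for nm,p,c,hw in(("s",s,(298,176),28),("t",t,(224,224),28)):
    for thr in(50,60,75,90): print(nm,thr,*quad(p["img"],c,hw,thr)[::2])
for col,n in(((55,75),"g"),((0,6),"r"),((10,20),"o")):
    h=cv2.cvtColor(t["img"],cv2.COLOR_RGB2HSV)
    m=((h[...,0]>=col[0])&(h[...,0]<=col[1])&(h[...,1]>110)&(h[...,2]>60)).astype(np.uint8);m[:,:295]=0;m[:,390:]=0;m[:200]=0;m[260:]=0
    co=max(cv2.findContours(m,cv2.RETR_EXTERNAL,cv2.CHAIN_APPROX_NONE)[0],key=cv2.contourArea)
    R=cv2.minAreaRect(co);B=np.array([atz(t,b,.015)[:2] for b in cv2.boxPoints(R)])
    e=[B[1]-B[0],B[2]-B[1]];e=max(e,key=np.linalg.norm)
    print(n,R,B.mean(0),np.degrees(np.arctan2(e[1],e[0])),[np.linalg.norm(B[1]-B[0]),np.linalg.norm(B[2]-B[1])])
E
```

```text
win tri [0.5575 0.1583 0.1439] [np.float64(6.8), np.float64(6.8)]
green [ 0.5783 -0.113  -0.0008] [np.float64(5.9), np.float64(5.9)]
s 50 [[290.125 173.625]
 [306.375 173.875]
 [306.375 177.875]
 [290.625 178.125]] 94.59375
s 60 [[290.375 172.125]
 [306.375 173.125]
 [307.625 177.625]
 [287.875 178.625]] 130.78125
s 75 [[286.875 174.875]
 [296.125 171.625]
 [308.875 177.125]
 [293.625 179.875]] 161.9375
s 90 [[309.625 172.875]
 [305.625 180.875]
 [283.875 178.375]
 [289.875 171.375]] 195.09375
t 50 [[227.875 205.625]
 [233.875 238.375]
 [217.375 240.875]
 [211.125 208.125]] 588.21875
t 60 [[227.875 205.125]
 [234.125 238.625]
 [217.375 241.125]
 [210.875 207.875]] 616.0625
t 75 [[228.125 204.875]
 [234.625 238.875]
 [217.125 241.375]
 [210.625 207.625]] 645.21875
t 90 [[228.125 204.625]
 [234.875 238.875]
 [216.875 241.625]
 [210.375 207.375]] 669.71875
g ((316.4619140625, 231.46701049804688), (23.511526107788086, 8.407151222229004), 85.91438293457031) [ 0.573 -0.12 ] -173.91279909473798 [np.float64(0.026722339850003624), np.float64(0.07519449025804072)]
r ((339.2623291015625, 229.88525390625), (24.444650650024414, 8.872502326965332), 84.80557250976562) [ 0.5823 -0.1917] -173.50451973717196 [np.float64(0.028279728003736935), np.float64(0.07823065423993923)]
o ((361.99591064453125, 229.4549102783203), (23.720361709594727, 8.963037490844727), 84.80557250976562) [ 0.5878 -0.2633] -174.18251673958156 [np.float64(0.028605089622445193), np.float64(0.07590906524888728)]
```

```bash
python3 - <<'E'
from m import *
s,t=pickle.load(open("st.pkl","rb"))
c=s["img"][155:205,265:335][:,:,::-1]
cv2.imwrite("pics/s2.png",cv2.resize(c,None,fx=11,fy=11,interpolation=cv2.INTER_CUBIC))
tc=np.array([[228,204.9],[234.5,238.9],[217.1,241.3],[210.6,207.6]])
L=np.array([[52,-28],[-52,-28],[-52,28],[52,28]])/1e3
def win(q):
    x,y,yaw,ti=q; a=np.array([x,y,.105]);cy,sy=np.cos(yaw),np.sin(yaw)
    u=np.array([cy*np.cos(ti),sy*np.cos(ti),np.sin(ti)]);v=np.array([-sy,cy,0]);n=np.cross(u,v)
    return a+.035*n,u,v,n
def res(q):
    w,u,v,n=win(q); P=[w+l[0]*u+l[1]*v for l in L]
    return (np.array([proj(t,p) for p in P])-tc).ravel()
for ti in (.17,.25,.3,.36,.42):
    f=least_squares(lambda q:res([*q,ti]),[.55,.15,.15]); w=win([*f.x,ti])[0]
    print(ti,f.x,"rms",np.sqrt((f.fun**2).mean()),"win",w,"scene",[np.round(proj(s,w+l[0]*win([*f.x,ti])[1]+l[1]*win([*f.x,ti])[2])) for l in L], proj(s,w))
E
```

```text
0.17 [0.5643 0.1607 0.2453] rms 1.0386591725529717 win [0.5585 0.1593 0.1395] scene [array([305., 183.]), array([282., 175.]), array([290., 167.]), array([313., 174.])] [297.1768 174.6836]
0.25 [0.5669 0.1614 0.2386] rms 1.0257887603580431 win [0.5584 0.1593 0.1389] scene [array([305., 182.]), array([282., 176.]), array([290., 168.]), array([313., 173.])] [297.1621 174.7801]
0.3 [0.5685 0.1618 0.2343] rms 0.9905054472990893 win [0.5584 0.1594 0.1384] scene [array([305., 181.]), array([282., 177.]), array([290., 169.]), array([312., 173.])] [297.1585 174.8624]
0.36 [0.5704 0.1622 0.2291] rms 0.9238713717514588 win [0.5584 0.1594 0.1378] scene [array([304., 181.]), array([282., 178.]), array([290., 169.]), array([312., 172.])] [297.1606 174.9834]
0.42 [0.5723 0.1627 0.2239] rms 0.8404253475449661 win [0.5584 0.1595 0.137 ] scene [array([304., 180.]), array([283., 178.]), array([290., 170.]), array([312., 172.])] [297.1702 175.1285]
```

View pics/s2.png

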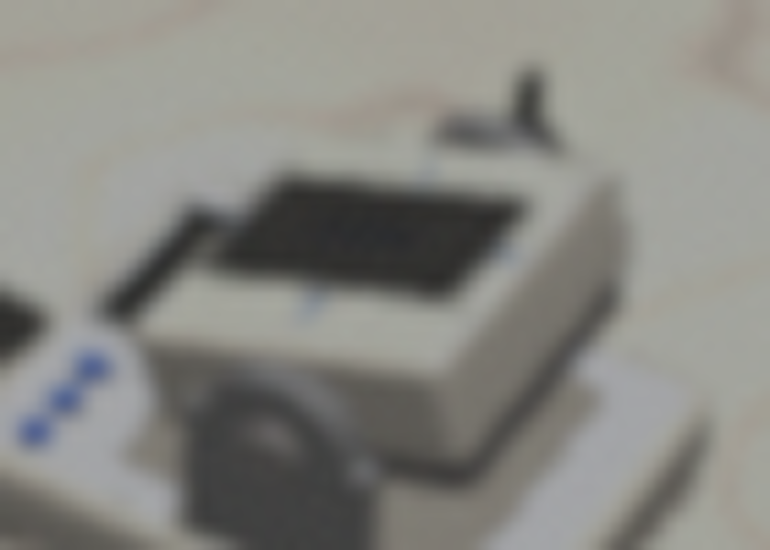

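```bash
python3 - <<'E'
from m import *
s,t=pickle.load(open("st.pkl","rb"))
tc=np.array([[228,204.9],[234.5,238.9],[217.1,241.3],[210.6,207.6]])
sc=np.array([[305.5,182.1],[284.5,179.1],[290.9,171.4],[312.7,174.1]])
L=np.array([[52,-28],[-52,-28],[-52,28],[52,28]])/1e3
def win(q):
    x,y,yaw,ti=q; a=np.array([x,y,.105]);cy,sy=np.cos(yaw),np.sin(yaw)
    u=np.array([cy*np.cos(ti),sy*np.cos(ti),np.sin(ti)]);v=np.array([-sy,cy,0]);n=np.cross(u,v)
    return a+.035*n,u,v,n
def P(q):
    w,u,v,n=win(q); return [w+l[0]*u+l[1]*v for l in L]
def res(q):
    p=P(q[:4]); o=q[4:6]
    return np.r_[(np.array([proj(t,x) for x in p])-tc).ravel(),(np.array([proj(s,x) for x in p])+o-sc).ravel(),o*.5]
f=least_squares(res,[.57,.16,.2,.3,0,0]);print(f.x,win(f.x[:4])[0],f.fun.reshape(-1,2))
E
```

```text
[0.5718 0.1625 0.2239 0.3977 0.9842 1.4382] [0.5586 0.1595 0.1373] [[ 1.1089 -0.9564]
 [ 0.8806  0.1918]
 [-0.9452  0.9643]
 [-1.0437 -0.4939]
 [-0.2084 -0.1827]
 [-1.0086  0.4352]
 [ 0.5287  0.008 ]
 [ 0.4423 -0.6201]
 [ 0.4921  0.7191]]
```

>>> {"method": "apply_moves", "body": {
  "commands": [
    [[4,-10,0],-0.12,0.5],
    [[8,-20,0],-0.25,0.5],
    [[12,-30,0],-0.37,0.5],
    [[16,-40,0],-0.5,0.5],
    [[20,-48,0],-0.62,0.5],
    [[24,-54,0],-0.75,0.5],
    [[28,-60,0],-0.87,0.5],
    [[32,-66,0],-1.0,0.5],
    [[35,-71,0],-1.1,0.5],
    [[36.5,-76.2,0],-1.15,0.5],
    [[36.5,-76.2,-2],-1.15,0.5],
    [[36.5,-76.2,-4],-1.15,0.5]
  ]
}}

```text
clock: 2.4
tool_pos: [0.4179, 0.1874, 0.2385]
orientation: [-179.9, 0.1, -83.8]
force: [1.5, 1.1, 0.1]
opening: 0.0438
gripper_force: 0.0
```

>>> {"method": "apply_moves", "body": {
  "commands": [
    [[1,-2.5,0],0.12,0.5],
    [[2,-5,0],0.24,0.5],
    [[3,-7.5,0],0.36,0.5],
    [[4,-10,0],0.48,0.5],
    [[5.5,-12.5,0],0.6,0.5],
    [[7,-15,0],0.72,0.5],
    [[8.5,-17.5,0],0.84,0.5],
    [[10,-20,0],0.96,0.5],
    [[11.5,-23,0],1.08,0.5],
    [[13,-26,0],1.2,0.5],
    [[14,-28.5,0],1.32,0.5],
    [[15,-30,0],1.44,0.5],
    [[15.5,-30.7,0],1.56,0.5],
    [[15.5,-30.7,0],1.567,0.5],
    [[15.5,-30.7,0],1.567,0.5]
  ]
}}

```text
clock: 3.65
tool_pos: [0.5721, -0.1184, 0.2372]
orientation: [-180.0, 0.0, 5.8]
force: [-0.4, 0.6, 0.7]
opening: 0.0441
gripper_force: 0.0
```

>>> {"method": "apply_moves", "body": {
  "commands": [
    [[0.1,-0.2,-4],0,0.5],
    [[0.1,-0.2,-8],0,0.5],
    [[0.1,-0.2,-12],0,0.5],
    [[0.1,-0.2,-15],0,0.5],
    [[0.1,-0.2,-17.5],0,0.5],
    [[0.1,-0.2,-19.1],0,0.5],
    [[0.1,-0.2,-19.1],0,0.5],
    [[0.1,-0.2,-19.1],0,0.5]
  ]
}}

```text
clock: 4.32
tool_pos: [0.5728, -0.1194, 0.0464]
orientation: [180.0, 0.1, 5.9]
force: [-0.0, 0.5, -0.1]
opening: 0.0434
gripper_force: 0.0
```

```bash
python3 - <<'E'
from m import *
s=ctrl.snapshot("scene");t=ctrl.snapshot("top")
a=cv2.resize(s["img"][195:295,185:285],None,fx=4,fy=4,interpolation=cv2.INTER_CUBIC)
b=cv2.resize(t["img"][170:270,270:370],None,fx=4,fy=4,interpolation=cv2.INTER_CUBIC)
cv2.imwrite("pics/g1.png",np.hstack([a,b])[:,:,::-1])
print(ctrl.get_obs()["tool_pos"],ctrl.get_obs()["force"])
E
```

```text
[ 0.5742 -0.1195  0.0481] [ 0.4035 -0.3413  0.623 ]
```

View pics/g1.png

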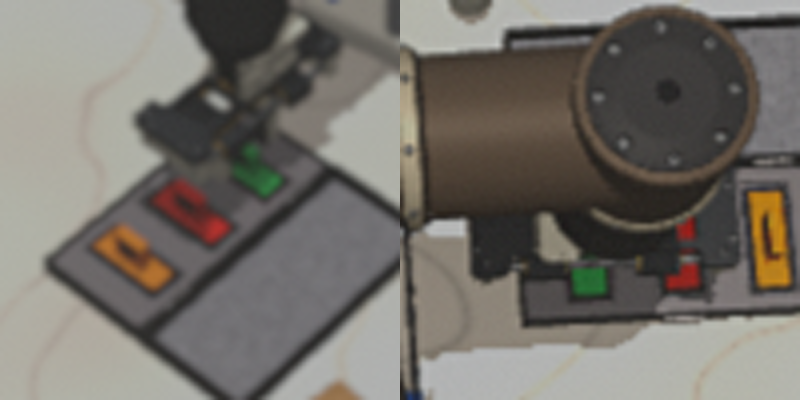

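The pictures show the fingers straddling the green handle (left crop around (245,160)), with red and orange untouched. I'll close and lift.

>>> {"method": "apply_moves", "body": {
  "commands": [
    [[0,0,0],0,0.7],
    [[0,0,0],0,0.85],
    [[0,0,0],0,1],
    [[0,0,0],0,1],
    [[0,0,0],0,1],
    [[0,0,0],0,1],
    [[0,0,0.5],0,1],
    [[0,0,1.5],0,1],
    [[0,0,3],0,1],
    [[0,0,5],0,1],
    [[0,0,8],0,1],
    [[0,0,12],0,1],
    [[0,0,16],0,1],
    [[0,0,19],0,1],
    [[0,0,19],0,1]
  ]
}}

```text
clock: 5.67
tool_pos: [0.5764, -0.1205, 0.2453]
orientation: [179.9, -0.7, 6.0]
force: [1.8, 0.2, 0.5]
opening: 0.0113
gripper_force: 30.0
```

>>> {"method": "apply_moves", "body": {
  "commands": [
    [[-0.3,3,0],0.03,1],
    [[-0.6,6,0],0.05,1],
    [[-1,9,0],0.08,1],
    [[-1.3,12,0],0.105,1],
    [[-1.6,15,0],0.105,1],
    [[-1.9,18,0],0.105,1],
    [[-2.1,21,0],0.105,1],
    [[-2.3,24,0],0.105,1],
    [[-2.5,26.5,0],0.105,0.95],
    [[-2.5,27.7,0],0.105,0.95],
    [[-2.5,27.7,0],0.105,0.95],
    [[-2.5,27.7,0],0.105,0.95]
  ]
}}

```text
clock: 6.67
tool_pos: [0.548, 0.1572, 0.2369]
orientation: [180.0, 0.0, 12.1]
force: [-0.1, -0.6, -0.5]
opening: 0.012
gripper_force: 30.0
```

```bash
cat > look.py <<'E'
from m import *
import sys
s=ctrl.snapshot("scene");t=ctrl.snapshot("top");pickle.dump((s,t),open("st2.pkl","wb"))
a=cv2.resize(s["img"][125:205,255:335],None,fx=7,fy=7,interpolation=cv2.INTER_CUBIC)[:,:400*2]
b=cv2.resize(t["img"][180:260,200:234],None,fx=7,fy=7,interpolation=cv2.INTER_CUBIC)
cv2.imwrite("pics/"+sys.argv[1],np.hstack([a,b])[:,:,::-1])
P=[];F=[];O=ctrl.get_obs();print(O["tool_pos"],O["orientation"],O["force"],O["moment"],O["opening"],O["gripper_force"])
E
python3 look.py h1.png
```

```text
[0.5482 0.1562 0.2368] [179.9931   0.0066  11.9584] [-0.4057 -0.0795 -0.2722] [-0.069   0.0086  0.0307] 0.011521644892568489 29.998565912246704
```

View pics/h1.png

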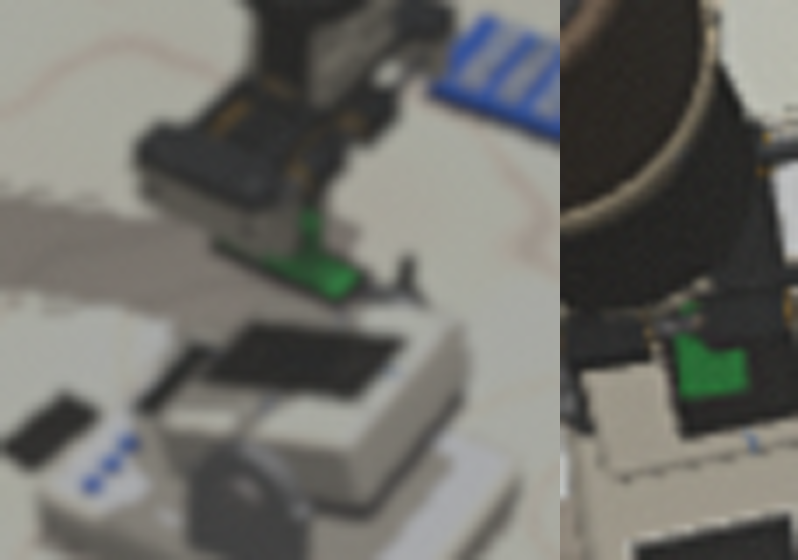

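>>> {"method": "apply_moves", "body": {
  "commands": [
    [[0,0,-1],0,0.9],
    [[0,0,-2],0,0.9],
    [[0,0,-3],0,0.88],
    [[0,0,-3.8],0,0.88],
    [[0,0,-4.2],0,0.88],
    [[0,0,-4.4],0,0.88],
    [[0,0,-4.4],0,0.88]
  ]
}}

```text
clock: 7.35
tool_pos: [0.5481, 0.1568, 0.1918]
orientation: [180.0, 0.1, 12.0]
force: [-0.6, -0.2, -0.8]
opening: 0.0117
gripper_force: 30.0
```

>>> {"method": "apply_moves", "body": {
  "commands": [
    [[0,0,-0.1],0,0.88],
    [[0,0,-0.2],0,0.88],
    [[0,0,-0.3],0,0.88],
    [[0,0,-0.3],0,0.88]
  ]
}}

```text
clock: 7.68
tool_pos: [0.5482, 0.1571, 0.1896]
orientation: [-180.0, -0.0, 12.0]
force: [0.2, -0.4, -0.8]
opening: 0.0115
gripper_force: 30.0
```

>>> {"method": "apply_moves", "body": {
  "commands": [
    [[0,0,-0.1],0,0.88],
    [[0,0,-0.2],0,0.88],
    [[0,0,-0.2],0,0.88]
  ]
}}

```text
clock: 7.93
tool_pos: [0.5481, 0.157, 0.1874]
orientation: [-180.0, 0.0, 12.0]
force: [-0.0, 0.8, -0.6]
opening: 0.0116
gripper_force: 30.0
```

>>> {"method": "apply_moves", "body": {
  "commands": [
    [[0,0,-0.1],0,0.88],
    [[0,0,-0.1],0,0.88]
  ]
}}

```text
clock: 8.1
tool_pos: [0.5483, 0.1571, 0.1866]
orientation: [180.0, -0.0, 12.0]
force: [0.8, 0.4, 1.5]
opening: 0.0121
gripper_force: 30.0
```

>>> {"method": "apply_moves", "body": {
  "commands": [
    [[0,0,-0.1],0,0.88],
    [[0,0,-0.1],0,0.88]
  ]
}}

```text
clock: 8.27
tool_pos: [0.5485, 0.1571, 0.1858]
orientation: [-180.0, -0.0, 12.0]
force: [-0.3, 0.4, 2.8]
opening: 0.0116
gripper_force: 30.0
```

>>> {"method": "apply_moves", "body": {
  "commands": [
    [[0,0,-0.1],0,0.88],
    [[0,0,-0.1],0,0.88]
  ]
}}

```text
clock: 8.43
tool_pos: [0.5487, 0.1571, 0.185]
orientation: [-180.0, -0.1, 12.0]
force: [-0.2, -0.7, 4.4]
opening: 0.0116
gripper_force: 30.0
```

>>> {"method": "apply_moves", "body": {
  "commands": [
    [[0,0,-0.1],0,0.88],
    [[0,0,-0.1],0,0.88]
  ]
}}

```text
clock: 8.6
tool_pos: [0.5488, 0.1572, 0.1842]
orientation: [-180.0, -0.1, 12.0]
force: [-1.3, -0.6, 6.5]
opening: 0.0117
gripper_force: 30.0
```

>>> {"method": "apply_moves", "body": {
  "commands": [
    [[0,0,-0.1],0,0.88],
    [[0,0,-0.1],0,0.88]
  ]
}}

```text
clock: 8.77
tool_pos: [0.549, 0.1572, 0.1835]
orientation: [-180.0, -0.1, 12.0]
force: [-1.5, -1.0, 7.7]
opening: 0.0116
gripper_force: 30.0
```

>>> {"method": "apply_moves", "body": {
  "commands": [
    [[0,0,-0.1],0,0.88],
    [[0,0,-0.1],0,0.88]
  ]
}}

```text
clock: 8.93
tool_pos: [0.5486, 0.1571, 0.1825]
orientation: [-180.0, -0.1, 12.0]
force: [-2.0, -0.4, 9.0]
opening: 0.0117
gripper_force: 30.0
```

```bash
python3 look.py h2.png
```

```text
[0.5486 0.157  0.1825] [179.9999  -0.0715  12.0043] [-2.473  -1.1621  8.4678] [-0.2096  0.6707  0.0031] 0.011779415445241316 30.008626878261566
```

View pics/h2.png

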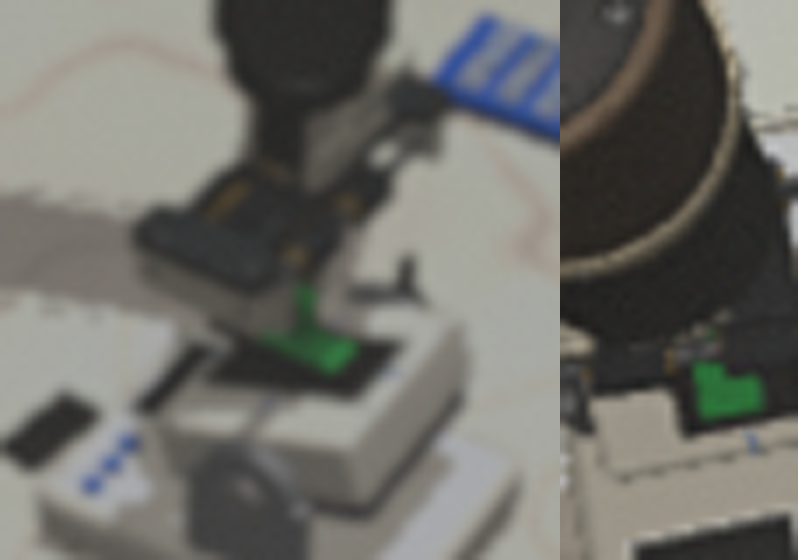

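>>> {"method": "apply_moves", "body": {
  "commands": [
    [[0,0,-0.05],0,0.88],
    [[0,0,-0.05],0,0.88]
  ]
}}

```text
clock: 9.2
tool_pos: [0.5484, 0.157, 0.1821]
orientation: [-180.0, -0.1, 12.0]
force: [-4.3, -0.5, 8.9]
opening: 0.0119
gripper_force: 30.0
```

>>> {"method": "apply_moves", "body": {
  "commands": [
    [[0,0,-0.05],0,0.88],
    [[0,0,-0.05],0,0.88]
  ]
}}

```text
clock: 9.37
tool_pos: [0.5482, 0.157, 0.1816]
orientation: [180.0, -0.0, 12.0]
force: [-4.5, -0.3, 9.6]
opening: 0.0119
gripper_force: 30.0
```

>>> {"method": "apply_moves", "body": {
  "commands": [
    [[0,0,-0.05],0,0.88],
    [[0,0,-0.05],0,0.88]
  ]
}}

```text
clock: 9.53
tool_pos: [0.548, 0.1569, 0.181]
orientation: [180.0, -0.0, 12.0]
force: [-5.7, -0.7, 10.1]
opening: 0.0118
gripper_force: 30.0
```

>>> {"method": "apply_moves", "body": {
  "commands": [
    [[0,0,-0.05],0,0.88],
    [[0,0,-0.1],0,0.88],
    [[0,0,-0.1],0,0.88]
  ]
}}

```text
clock: 9.78
tool_pos: [0.5476, 0.1568, 0.1798]
orientation: [180.0, 0.0, 12.0]
force: [-5.5, -1.0, 11.5]
opening: 0.0117
gripper_force: 30.0
```

>>> {"method": "apply_moves", "body": {
  "commands": [
    [[0,0,-0.05],0,0.88],
    [[0,0,-0.1],0,0.88],
    [[0,0,-0.1],0,0.88]
  ]
}}

```text
clock: 10.03
tool_pos: [0.5473, 0.1567, 0.1787]
orientation: [180.0, 0.1, 12.0]
force: [-7.5, 0.3, 11.7]
opening: 0.0117
gripper_force: 30.0
```

>>> {"method": "apply_moves", "body": {
  "commands": [
    [[0,0,-0.05],0,0.88],
    [[0,0,-0.1],0,0.88],
    [[0,0,-0.1],0,0.88]
  ]
}}

```text
clock: 10.28
tool_pos: [0.5469, 0.1565, 0.1776]
orientation: [180.0, 0.1, 12.0]
force: [-9.5, -0.9, 12.1]
opening: 0.0117
gripper_force: 30.0
```

>>> {"method": "apply_moves", "body": {
  "commands": [
    [[-0.1,-0.02,0],0,0.88],
    [[-0.2,-0.04,-0.05],0,0.88],
    [[-0.3,-0.06,-0.1],0,0.88],
    [[-0.3,-0.06,-0.1],0,0.88]
  ]
}}

```text
clock: 10.62
tool_pos: [0.546, 0.1566, 0.1772]
orientation: [-180.0, -0.1, 12.0]
force: [-1.2, -1.3, 6.1]
opening: 0.0119
gripper_force: 30.0
```

>>> {"method": "apply_moves", "body": {
  "commands": [
    [[-0.1,-0.02,-0.05],0,0.88],
    [[-0.2,-0.04,-0.1],0,0.88],
    [[-0.2,-0.04,-0.15],0,0.88],
    [[-0.2,-0.04,-0.15],0,0.88]
  ]
}}

```text
clock: 10.95
tool_pos: [0.5446, 0.1566, 0.1759]
orientation: [-180.0, -0.2, 12.0]
force: [1.2, -0.5, 7.4]
opening: 0.0115
gripper_force: 30.0
```

```bash
python3 look.py h3.png
```

```text
[0.5446 0.1565 0.1759] [-179.9722   -0.1971   12.0177] [-0.1654  0.4815  7.4028] [ 0.0671 -0.563   0.0153] 0.011805814395821903 30.005976855754852
```

View pics/h3.png

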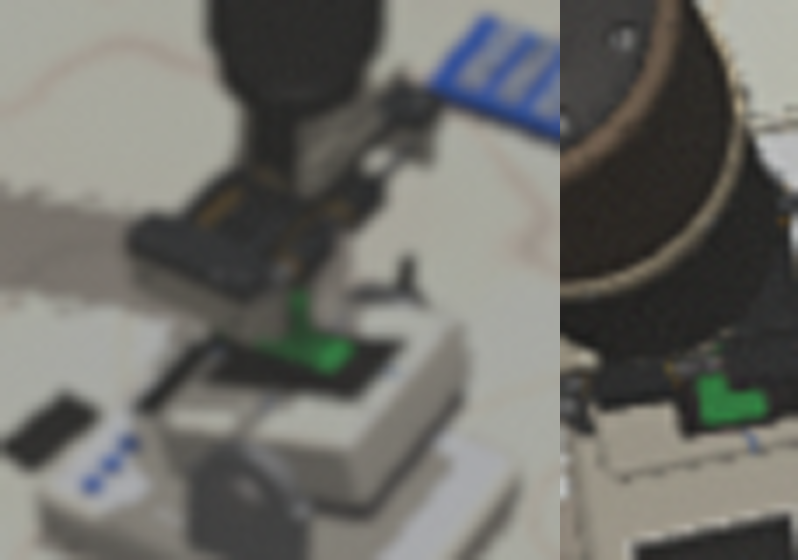

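>>> {"method": "apply_moves", "body": {
  "commands": [
    [[0,0,-0.05],0,0.88],
    [[-0.05,-0.01,-0.1],0,0.88],
    [[-0.05,-0.01,-0.15],0,0.88],
    [[-0.05,-0.01,-0.15],0,0.88]
  ]
}}

```text
clock: 11.38
tool_pos: [0.5438, 0.1564, 0.1741]
orientation: [-180.0, -0.2, 12.0]
force: [-0.7, -0.4, 6.9]
opening: 0.0117
gripper_force: 30.0
```

>>> {"method": "apply_moves", "body": {
  "commands": [
    [[0,0,-0.05],0,0.88],
    [[-0.05,-0.01,-0.1],0,0.88],
    [[-0.05,-0.01,-0.15],0,0.88],
    [[-0.05,-0.01,-0.15],0,0.88]
  ]
}}

```text
clock: 11.72
tool_pos: [0.5432, 0.1562, 0.1726]
orientation: [-180.0, -0.2, 12.0]
force: [-0.1, 0.3, 7.6]
opening: 0.0116
gripper_force: 30.0
```

>>> {"method": "apply_moves", "body": {
  "commands": [
    [[0,0,-0.05],0,0.88],
    [[-0.05,-0.01,-0.1],0,0.88],
    [[-0.05,-0.01,-0.1],0,0.88]
  ]
}}

```text
clock: 11.97
tool_pos: [0.5428, 0.1561, 0.1716]
orientation: [-180.0, -0.2, 12.0]
force: [-0.5, -0.8, 8.0]
opening: 0.0118
gripper_force: 30.0
```

>>> {"method": "apply_moves", "body": {
  "commands": [
    [[0,0,-0.05],0,0.88],
    [[0,0,-0.1],0,0.88],
    [[0,0,-0.1],0,0.88]
  ]
}}

```text
clock: 12.22
tool_pos: [0.5426, 0.156, 0.1705]
orientation: [-180.0, -0.1, 12.0]
force: [-0.3, 0.1, 6.6]
opening: 0.0117
gripper_force: 30.0
```

>>> {"method": "apply_moves", "body": {
  "commands": [
    [[0,0,-0.05],0,0.88],
    [[0,0,-0.1],0,0.88],
    [[0,0,-0.1],0,0.88]
  ]
}}

```text
clock: 12.47
tool_pos: [0.5424, 0.156, 0.1695]
orientation: [-180.0, -0.1, 12.0]
force: [-1.7, -0.1, 7.7]
opening: 0.0118
gripper_force: 30.0
```

>>> {"method": "apply_moves", "body": {
  "commands": [
    [[0,0,-0.05],0,0.88],
    [[0,0,-0.1],0,0.88],
    [[0,0,-0.1],0,0.88]
  ]
}}

```text
clock: 12.72
tool_pos: [0.5422, 0.1559, 0.1684]
orientation: [-180.0, -0.1, 12.0]
force: [-1.9, -0.4, 6.7]
opening: 0.0116
gripper_force: 30.0
```

>>> {"method": "apply_moves", "body": {
  "commands": [
    [[0,0,-0.05],0,0.88],
    [[0,0,-0.1],0,0.88],
    [[0,0,-0.1],0,0.88]
  ]
}}

```text
clock: 12.97
tool_pos: [0.542, 0.1558, 0.1673]
orientation: [-180.0, -0.1, 12.0]
force: [-2.7, 0.6, 7.2]
opening: 0.0121
gripper_force: 30.0
```

```bash
python3 look.py h4.png
```

```text
[0.542  0.1558 0.1673] [-179.99     -0.056    12.0039] [-1.912  -0.0753  8.3027] [0.0096 0.6179 0.0797] 0.011708672178779325 30.010989904403687
```

View pics/h4.png

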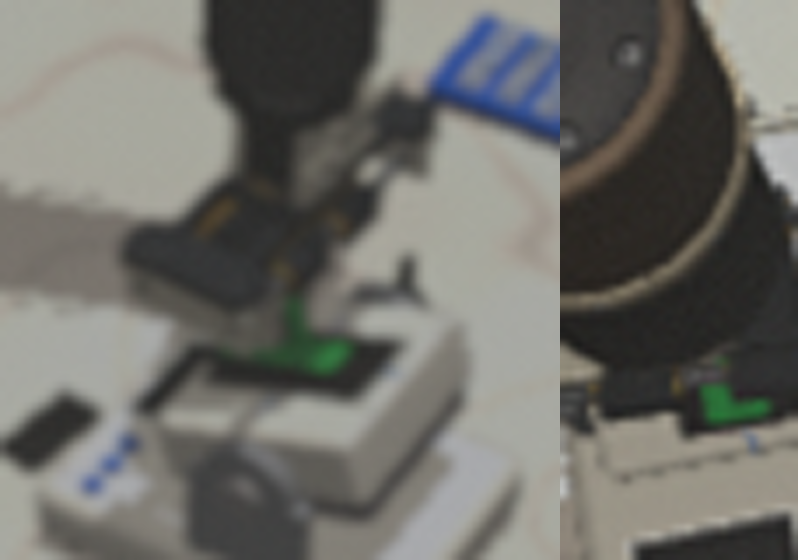

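>>> {"method": "apply_moves", "body": {
  "commands": [
    [[0,0,-0.05],0,0.88],
    [[0,0,-0.05],0,0.88],
    [[0,0,-0.05],0,0.88]
  ]
}}

```text
clock: 13.32
tool_pos: [0.5419, 0.1558, 0.1668]
orientation: [-180.0, -0.0, 12.0]
force: [-3.3, -0.5, 8.1]
opening: 0.0119
gripper_force: 30.0
```

>>> {"method": "apply_moves", "body": {
  "commands": [
    [[0,0,-0.05],0,0.88],
    [[0,0,-0.05],0,0.88],
    [[0,0,-0.05],0,0.88]
  ]
}}

```text
clock: 13.57
tool_pos: [0.5418, 0.1558, 0.1666]
orientation: [-180.0, -0.0, 12.0]
force: [-4.9, -0.3, 9.7]
opening: 0.0118
gripper_force: 30.0
```

>>> {"method": "apply_moves", "body": {
  "commands": [
    [[0,0,-0.05],0,0.88],
    [[0,0,-0.05],0,0.88],
    [[0,0,-0.05],0,0.88]
  ]
}}

```text
clock: 13.82
tool_pos: [0.5419, 0.1558, 0.1665]
orientation: [-180.0, -0.1, 12.0]
force: [-5.2, -0.3, 12.4]
opening: 0.0117
gripper_force: 30.0
```

>>> {"method": "apply_moves", "body": {
  "commands": [
    [[0,0,-0.05],0,0.88],
    [[0,0,-0.05],0,0.88],
    [[0,0,-0.05],0,0.88]
  ]
}}

```text
clock: 14.07
tool_pos: [0.5419, 0.1558, 0.1663]
orientation: [-180.0, -0.1, 12.0]
force: [-6.3, -1.2, 16.5]
opening: 0.0117
gripper_force: 30.1
```

>>> {"method": "apply_moves", "body": {
  "commands": [
    [[-0.1,-0.02,0.25],0,0.88],
    [[-0.2,-0.04,0.5],0,0.88],
    [[0,0,0.6],0,0.88],
    [[0.2,0.04,0.7],0,0.88],
    [[0.4,0.1,0.75],0,0.88],
    [[0.6,0.14,0.8],0,0.88],
    [[0.62,0.14,0.82],0,0.88],
    [[0.67,0.15,0.7],0,0.88],
    [[0.7,0.16,0.6],0,0.88],
    [[0.75,0.16,0.5],0,0.88],
    [[0.75,0.16,0.5],0,0.88]
  ]
}}

```text
clock: 14.98
tool_pos: [0.5489, 0.1571, 0.1696]
orientation: [180.0, 0.0, 12.0]
force: [-5.8, -0.2, 5.5]
opening: 0.0117
gripper_force: 30.0
```

>>> {"method": "apply_moves", "body": {
  "commands": [
    [[0.03,0,-0.05],0,0.88],
    [[0.05,0.02,-0.1],0,0.88],
    [[0.05,0.02,-0.1],0,0.88]
  ]
}}

```text
clock: 15.23
tool_pos: [0.549, 0.1571, 0.1692]
orientation: [180.0, 0.1, 12.0]
force: [-7.6, -1.7, 10.7]
opening: 0.0116
gripper_force: 30.0
```

>>> {"method": "apply_moves", "body": {
  "commands": [
    [[-0.03,0,-0.03],0,0.88],
    [[-0.07,-0.01,-0.07],0,0.88],
    [[-0.07,-0.01,-0.07],0,0.88],
    [[-0.07,-0.01,-0.07],0,0.88]
  ]
}}

```text
clock: 15.57
tool_pos: [0.5489, 0.1571, 0.1691]
orientation: [180.0, -0.0, 12.0]
force: [-8.3, -1.9, 12.5]
opening: 0.0118
gripper_force: 30.0
```

```bash
cat > fin.py <<'E'
from m import *
s=ctrl.snapshot("scene");t=ctrl.snapshot("top")
O=ctrl.get_obs();print(O["tool_pos"],O["force"],O["moment"],O["clock"])
yaw,ti=.21,.37;cy,sy=np.cos(yaw),np.sin(yaw)
u=np.array([cy*np.cos(ti),sy*np.cos(ti),np.sin(ti)]);v=np.array([-sy,cy,0]);n=np.cross(u,v)
w=np.array([.5586,.1595,.1373]);piv=O["tool_pos"]-[0,0,.0085];d=piv-w
print("along,across,normal of pivot mm",1e3*np.array([d@u,d@v,d@n]))
out=[]
for p,o,(x0,y0,W,H),k in((s,np.array([.98,1.44]),(275,155,45,35),11),(t,np.zeros(2),(208,200,30,44),8)):
    im=cv2.resize(p["img"][y0:y0+H,x0:x0+W],None,fx=k,fy=k,interpolation=cv2.INTER_CUBIC)[:,:,::-1].copy()
    for c,(lx,ly,lz,cx) in(((0,0,255),(52,28,0,0)),((255,255,0),(42,17,3,0)),((0,255,255),(42,17,-3,0))):
        P=[(proj(p,w+a*lx/1e3*u+b*ly/1e3*v+lz/1e3*n)+o-[x0,y0]+.5)*k for a,b in((1,1),(1,-1),(-1,-1),(-1,1))]
        cv2.polylines(im,[np.int32(np.round(P))],True,c,1)
    out.append(im)
h=max(i.shape[0] for i in out)
cv2.imwrite("pics/f.png",np.hstack([cv2.copyMakeBorder(i,0,h-i.shape[0],0,4,0) for i in out]))
E
python3 fin.py
```

```text
[0.5489 0.1571 0.1691] [-7.5497 -1.6851 12.2668] [-0.6309  2.3492  0.0539] 15.6667
along,across,normal of pivot mm [-0.8278 -0.3031 25.3643]
```

View pics/f.png

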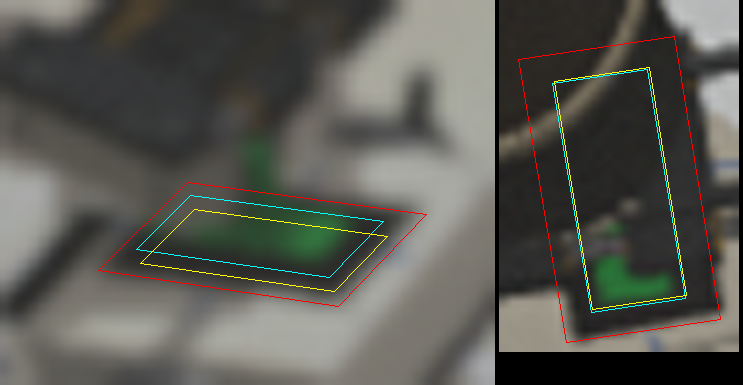

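>>> {"method": "apply_moves", "body": {
  "commands": [
    [[-0.05,-0.01,-0.03],0,0.88],
    [[-0.1,-0.02,-0.06],0,0.88],
    [[-0.1,-0.02,-0.06],0,0.88],
    [[-0.1,-0.02,-0.06],0,0.88],
    [[-0.1,-0.02,-0.06],0,0.88],
    [[-0.1,-0.02,-0.06],0,0.88]
  ]
}}

```text
clock: 16.17
tool_pos: [0.5488, 0.1571, 0.1691]
orientation: [180.0, -0.1, 12.0]
force: [-4.1, -2.0, 12.8]
opening: 0.0119
gripper_force: 30.0
```

>>> {"method": "apply_moves", "body": {
  "commands": [
    [[0,0,0],0,0.88],
    [[0,0,0],0,0.88],
    [[0,0,0],0,0.88],
    [[0,0,0],0,0.88],
    [[0,0,0],0,0.88],
    [[0,0,0],0,0.88],
    [[0,0,0],0,0.88],
    [[0,0,0],0,0.88],
    [[0,0,0],0,0.88],
    [[0,0,0],0,0.88],
    [[0,0,0],0,0.88],
    [[0,0,0],0,0.88],
    [[0,0,0],0,0.88],
    [[0,0,0],0,0.88],
    [[0,0,0],0,0.88],
    [[0,0,0],0,0.88],
    [[0,0,0],0,0.88],
    [[0,0,0],0,0.88],
    [[0,0,0],0,0.88],
    [[0,0,0],0,0.88]
  ]
}}

```text
clock: 17.83
tool_pos: [0.5489, 0.1571, 0.1691]
orientation: [180.0, -0.1, 12.0]
force: [-4.5, -2.6, 12.6]
opening: 0.0114
gripper_force: 30.0
```

>>> {"method": "apply_moves", "body": {
  "commands": [
    [[0.02,0,-0.04],0,0.88],
    [[0.02,0,-0.06],0,0.88],
    [[0.02,0,-0.06],0,0.88],
    [[0.02,0,-0.06],0,0.88],
    [[0.02,0,-0.06],0,0.88],
    [[0.02,0,-0.06],0,0.88],
    [[0.02,0,-0.06],0,0.88],
    [[0.02,0,-0.06],0,0.88],
    [[0.02,0,-0.06],0,0.88],
    [[0.02,0,-0.06],0,0.88],
    [[0.02,0,-0.06],0,0.88],
    [[0.02,0,-0.06],0,0.88],
    [[0.02,0,-0.06],0,0.88],
    [[0.02,0,-0.06],0,0.88],
    [[0.02,0,-0.06],0,0.88],
    [[0.02,0,-0.06],0,0.88],
    [[0.02,0,-0.06],0,0.88],
    [[0.02,0,-0.06],0,0.88],
    [[0.02,0,-0.06],0,0.88],
    [[0.02,0,-0.06],0,0.88]
  ]
}}

```text
clock: 19.5
tool_pos: [0.5489, 0.1571, 0.169]
orientation: [180.0, -0.1, 12.0]
force: [-6.8, -2.4, 17.0]
opening: 0.0118
gripper_force: 30.1
```

>>> {"method": "apply_moves", "body": {
  "commands": [
    [[0,0,0],0,0.88],
    [[0,0,0],0,0.88],
    [[0,0,0],0,0.88],
    [[0,0,0],0,0.88],
    [[0,0,0],0,0.88],
    [[0,0,0],0,0.88]
  ]
}}

```text
clock: 20.0
tool_pos: [0.5489, 0.1571, 0.1689]
orientation: [180.0, -0.1, 12.0]
force: [-7.5, -2.8, 17.1]
opening: 0.0118
gripper_force: 30.1
```

```bash
python3 -c "
from plant import ctrl
print(ctrl.close_job())"
```

```text
the job is handed in; nothing more can be done
None
```

The job is handed in, no verdict came back: the green slide is still gripped (30 N), centred over the window to within about 2 mm by my estimate, and pressed with about 19 N. I held it still for over two seconds. Flushness is judged from the seal having gone solid under the press (a 0.6 mm further push moved the tool about 0.2 mm), not measured directly.

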